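# Pull a wiped drive from its dock and hold its label to the scanner

## Task

The big drive has been wiped and must be booked in: switch its dock off by pressing the power button in front of it fully down, then draw the drive up out of the dock and hold it raised in the gripper in front of the barcode scanner, its label facing the scanner window squarely, centred on it and about 100 mm away. Finish while still holding it there, still and clear of everything. Leave the other dock and its small drive alone, do not set the drive down on the bench, and do not push the scanner or the other things on the bench about.

Things in the scene. Friction and masses are not known exactly. Their poses are not given: they have to be found in the camera images.
- big_drive: Big 3.5-inch hard drive: aluminium block 26 (x) by 102 (y) by 147 (z) mm, about 0.6 kg, upright in big_dock. Origin: centre of its connector end (lower end, 28 mm above the bench at the start). z runs along it to the plain end (on top, 175 mm up; its last 50 mm carry no label and are the place to grip, across the 26 mm). -x points out of its label face, +x out of its green circuit-board face.
- drive_label (a point): Centre of the white barcode label (88 by 78 mm) on the drive's label face: at x = -13, y = 0, z = 54 mm in the drive's frame. Same axes as big_drive: -x points straight out of the label.
- drive_connector (a point): Centre of the connector end of big_drive (same point and axes as its origin).
- big_dock: Dock of the big drive: black box 140 (x) by 140 (y) by 68 (z) mm, fixed. Origin: centre of its underside; its front with the button faces its own -x. Its slot (about 29 by 104 mm, 40 mm deep) is centred at x = +28 mm. The drive only stands in it, label face to the dock's front, and slides straight up out of it.
- big_button (a joint): Power button of big_dock: 0 = up, 0.006 m = fully down. A spring button; fully down takes 5 N, it springs back when released.
- big_button_top (a point): Centre of the top of that button (round, 22 mm across), on the dock's top near its front edge, 78 mm in front of the drive's mid-plane; when up it stands 78 mm above the bench, 10 mm proud of the dock's top. It is pressed straight down.
- small_dock: The other dock, same box, same axes and fixed too, with a small drive in its narrower slot; still running. It stands beside big_dock, nearer to the robot or farther away.
- small_button (a joint): Power button of small_dock (0 = up, 0.006 m = fully down). To be left alone.
- small_drive: 2.5-inch drive standing in small_dock: steel, 9.5 (x) by 70 (y) by 100 (z) mm, origin at the centre of its lower end, its top 128 mm above the bench. To be left alone.
- scanner: Stand of the barcode scanner, fixed to the bench: round black foot 124 mm across with a thin gooseneck. Its origin lies on the bench below the scanner's window, 107 mm to the -x side of the foot's centre. Its -x side is where the scanner looks.
- scan_window (a point): Centre of the scanner's window (56 by 34 mm, in a black bumper 74 by 52 mm), at the front of the grey pistol-shaped head on the stand, about 240 mm above the bench. Its -x axis is the line of sight, out of the window towards the robot's side and 29 to 45 degrees below level. Its y axis is level. The head is on a stiff swivel (2 N m).
- spare_drive: Bystander: another 3.5-inch drive lying flat on the bench, 147 by 102 by 26 mm. Origin: centre of its underside.
- transceiver_a: Bystander: small steel transceiver, 60 by 14 by 11 mm, lying on the bench. Origin: centre of its underside.
- transceiver_b: Bystander: another such transceiver.
- screwdriver: Bystander: screwdriver lying on the bench, 190 mm long.
- mug: Bystander: white mug, 82 mm across, 95 mm high. Origin: centre of its underside.
- tape_roll: Bystander: roll of clear tape lying flat, 96 mm across, 24 mm high.
- crimper: Bystander: crimping pliers lying on the bench, 157 mm long, 16 mm high.
- table: The bench; its top is the work surface at height 0.
Things that resemble listed ones, but are neither listed nor needed, are in the scene too. Leave any red or turquoise look-alike of the small_dock alone.

How it is judged:
By the outcome, as a careful person would: the job done as asked, in the order asked, and still so for the second after the job is handed in, while the arm keeps its last pose, push and grip.
It also fails if it takes over 45 s, if anything falls off the work surface, if the arm or the gripper's body presses on something with over 40 N, if the wrist force passes 120 N, or if a joint passes its speed limit or range.

## Robot

A 6-joint arm with a two-finger parallel gripper is mounted at the origin on the work surface. World frame = base frame: x ahead of the robot, y to its left, z up, the work surface at z = 0. Lengths are in m, angles in rad, forces in N, time in s.
With the tool pointing down it reaches from about 0.35 to 0.975 m from the base axis. Payload 4.9 kg.
Tool frame: the origin (TCP) lies at the very end of the fingers, on their centre line; the grasp point (between the pads) lies 19 mm behind it; z points along the fingers, y is the line along which they close (so a half turn about z gives the same grasp; the last joint's range is limited). The gripper opens to 85 mm and grips with 20 to 120 N. Pads are 22 mm wide; open, the fingers measure 114 mm over their backs; the gripper's body (76 mm by 85 mm) begins 54 mm behind the grasp point. The pads swing forward as they close: fully open they stand 13 mm farther back than shut.
Start: joints at [1.107, 0.053, 1.613, -0, 1.476, -0.119], TCP at [0.211, 0.588, 0.231] pointing down, gripper open.
Joint ranges: [-3.01, 3.01], [-1.01, 2.22], [0.06, 2.58], [-1.02, 4.17], [0.09, 2.62], [-3.14, 3.14]. Speed limits (rad/s): [2.57, 2.57, 3.14, 3.14, 3.14, 3.14].

## Interface

Orientations are given as a unit quaternion [w, x, y, z].
In Python, from plant import manip gives the robot as it stands.
- The arm moves only by the tool send_rows, never from a script. Its argument "increments" is a list of rows, each an object of numbers: "claw": the closure, from -1 (fully open) to 1 (shut); "dx", "dy", "dz": the shift along the tool's x, y, z in units of 0.5 m (1.0 is 0.5 m); "yaw": the turn about the tool's z in units of 1.5 rad (1.0 is 1.5 rad). A call has 1 to 20 rows; each row is the pose to reach, as a shift and turn from the pose commanded when the call began, along the tool's axes at that moment; what a row does not reach only later rows make up. A row lasts 1/8 s, in which the tool goes at most 62.5 mm and 10.7 degrees, less where a joint would pass 70% of its speed; a pose out of reach is approached as far as the arm can. A call with a number of a shift or a turn outside -1 to 1 is refused whole. A call with a gripper value outside its range is refused whole. The fingers move at their own pace and stop on an object; the grip force is fixed at half the most. Time passes only in rows, so rows that repeat a pose let the fingers close. It gives the time, the measured TCP pose, the force, the opening and the grip force at its end, in the units of the state.
- manip.state(): the state, without advancing time (a new reading comes with each control period).
- manip.grab_frame(name): name is "side" or "top"; returns the picture (420x560x3 uint8, red, green, blue); there is no depth.
- manip.camera_params(name): a dict with "camera_matrix" (3x3 intrinsics, pixels), "extrinsics" (4x4, takes a point from world to camera coordinates). Camera axes: x right, y down, z forward; pixel columns grow to the right and rows downward; lengths in m; the calibration is good to about 2 mm. A picture is of the moment at which its call begins. camera_params takes no time and is no camera call.
- manip.job_done(): hands the job in; it is judged then, once.
The state is a dict: "time": time; "joint_pos": joint angles; "joint_vel": joint speeds; "joint_efforts": joint torques, N m; "tool_pos": TCP position; "tool_rot": TCP orientation; "contact_force": force on the tool from outside, world axes, zero at the start; "ft_torque": the same for the moment, N m; "gripper_width": opening from 0.0 (shut) to 1.0 (fully open); "grasp_force": force on a finger pad.
Only numpy, scipy, OpenCV 4.12 (cv2) and the standard library are available. Lean on these libraries where they do the work, as an engineer would, in place of code of your own. Each camera call takes 0.05 s, during which the arm holds its last target. There are 200 camera calls.

## Working session

There is one attempt and no reset: what is moved stays moved. The work goes in short steps, Python scripts to look and compute and a tool call to move; the robot and the scene stay as the last step left them, time stands still between calls to the robot, and variables do not carry over. Pictures are saved under pics/ and viewed, at most 10 in all, crops included, and the job is handed in when it is done.

Besides the shell and the picture viewer there is one more tool, called after "Call:" as name(argument=value, ...) on one line, values as JSON. send_rows: Moves the arm, as the interface text tells. Shifts and turns lie within -1 to 1; 1 stands for 0.5 m of shift or 1.5 rad of turn. Its arguments: {"type":"object","properties":{"increments":{"type":"array","items":{"type":"object","properties":{"claw":{"type":"number"},"dx":{"type":"number"},"dy":{"type":"number"},"dz":{"type":"number"},"yaw":{"type":"number"}}}}},"required":["increments"]}

```bash
mkdir -p pics; cat > h.py <<'E'
import numpy as np,cv2
from plant import manip
def cam(n):
    p=manip.camera_params(n);return np.array(p["camera_matrix"]),np.array(p["extrinsics"])
def ray(n,uv):
    K,T=cam(n);R,t=T[:3,:3],T[:3,3]
    return -R.T@t, R.T@np.linalg.solve(K,[uv[0],uv[1],1.])
def plane(n,uv,z):
    o,d=ray(n,uv);return o+d*(z-o[2])/d[2]
def tri(a,b):
    A=np.zeros((3,3));c=np.zeros(3)
    rs=[ray("side",a),ray("top",b)]
    for o,d in rs:
        d=d/np.linalg.norm(d);P=np.eye(3)-np.outer(d,d);A+=P;c+=P@o
    x=np.linalg.solve(A,c);return x
def proj(n,p):
    K,T=cam(n);q=K@(T[:3,:3]@np.asarray(p,float)+T[:3,3]);return q[:2]/q[2]
def save(n,f):
    im=cv2.cvtColor(np.array(manip.grab_frame(n)),cv2.COLOR_RGB2BGR);cv2.imwrite(f,im);return im
E
python3 - <<'E'
from h import *
for n in("side","top"):
    im=save(n,f"pics/{n}0.png");cv2.imwrite(f"pics/{n}0b.png",cv2.resize(im,(800,600),interpolation=cv2.INTER_CUBIC))
    K,T=cam(n);print(K,T,-T[:3,:3].T@T[:3,3])
print(manip.state())
E
```

```text
[[430.27070039   0.         277.42480916]
 [  0.         430.27070039 210.5176593 ]
 [  0.           0.           1.        ]] [[ 0.83421528 -0.55138733  0.00754155 -0.38890983]
 [-0.40288986 -0.61877159 -0.67438971  0.35193785]
 [ 0.37651644  0.55954778 -0.73833708  0.94621302]
 [ 0.          0.          0.          1.        ]] [ 0.10996196 -0.52612221  0.93890041]
[[388.44359938   0.         277.22553369]
 [  0.         388.44359938 207.31742213]
 [  0.           0.           1.        ]] [[ 0.05187003 -0.99864991 -0.00280125  0.04551853]
 [-0.97825136 -0.05024603 -0.20124514  0.5637685 ]
 [ 0.20083269  0.01317892 -0.9795369   1.23591844]
 [ 0.          0.          0.          1.        ]] [0.30093343 0.05749614 1.3242109 ]
{'time': 0.1, 'joint_pos': array([ 1.10701884e+00,  5.33086092e-02,  1.61416913e+00,  2.91589713e-05,
        1.47604732e+00, -1.19028358e-01]), 'joint_vel': array([ 0.00122806, -0.0009311 , -0.00504193,  0.00021884, -0.0004421 ,
       -0.00079069]), 'joint_efforts': array([ 4.34107415e-04, -3.94904923e+01, -3.71361530e+01, -1.06938965e-04,
        3.93930895e-03,  2.75045437e-06]), 'tool_pos': array([0.21097218, 0.58769869, 0.23016754]), 'tool_rot': array([-2.91486384e-04,  1.71523498e-01,  9.85179555e-01, -9.21296559e-04]), 'contact_force': array([ 0.01133678,  0.50794869, -0.52659517]), 'ft_torque': array([-0.01652547,  0.00571629,  0.02818108]), 'grasp_force': 0.0, 'gripper_width': 0.9997772475083443}
```

View pics/side0b.png

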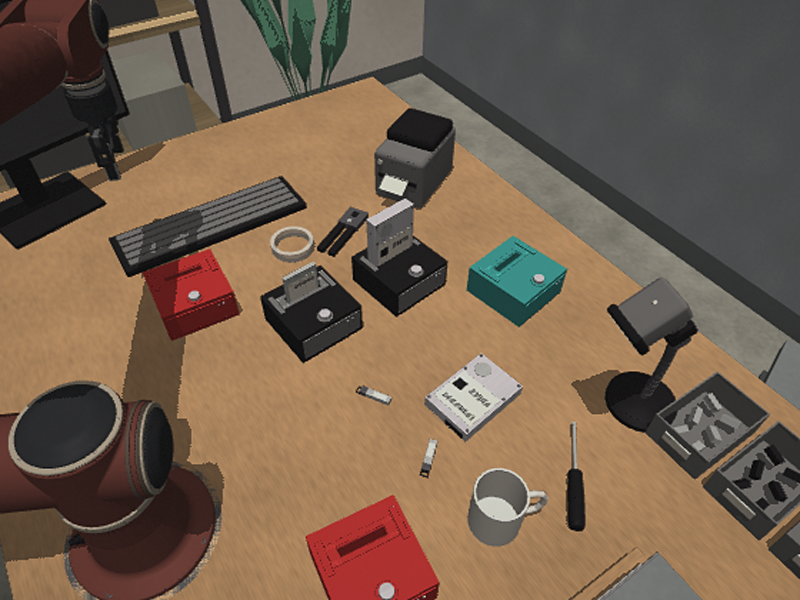

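View pics/top0b.png

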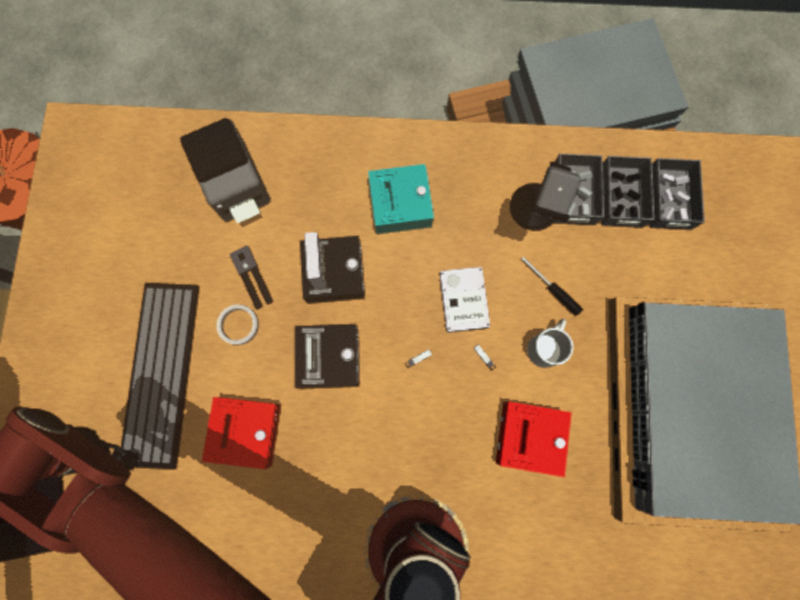

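The side view shows the big drive in the rear black dock at about (390,235) with its button at (416,270), and the scanner head at (650,315). In the top view these are at (313,258), (352,264) and (558,190). The small dock is nearer the robot. I'll zoom in on the dock and scanner to measure them.

```bash
python3 - <<'E'
from h import *
s=cv2.imread("pics/side0.png");t=cv2.imread("pics/top0.png")
def c(im,x,y,w=100,h=75):return cv2.resize(im[y:y+h,x:x+w],(400,300),interpolation=cv2.INTER_CUBIC)
# scanner side origin (405,185), top (345,105); dock side (235,135), top (190,155)
a=np.vstack([np.hstack([c(s,405,185),c(t,345,105)]),np.hstack([c(s,235,135),c(t,190,155)])])
cv2.imwrite("pics/z1.png",a)
# button: bright grey blobs
for n,p in(("side",(291,189)),("top",(246,185))): print(n,plane(n,p,.078))
E
```

```text
side [0.62694301 0.17432812 0.078     ]
top [0.62656064 0.1815616  0.078     ]
```

View pics/z1.png

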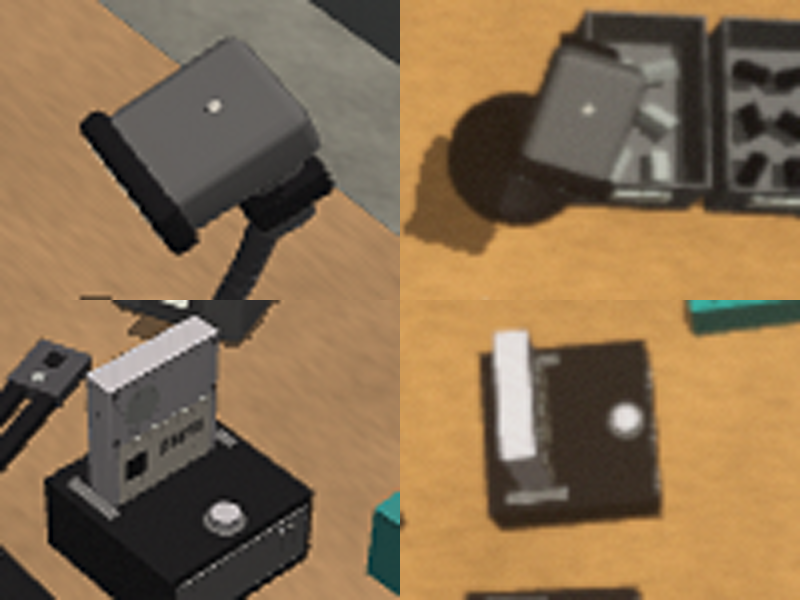

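```bash
python3 - <<'E'
from h import *
s=cv2.imread("pics/side0.png");t=cv2.imread("pics/top0.png")
def c(im,x,y,w=50,h=75):
    g=im[y:y+h,x:x+w].astype(float)/255; g=np.clip(g*1.2,0,1)**.45
    return cv2.resize((g*255).astype(np.uint8),(400,600),interpolation=cv2.INTER_CUBIC)
cv2.imwrite("pics/z2.png",np.hstack([c(s,420,190),c(t,370,102)]))
# button and drive top by masks
for n,im,b in(("side",s,(283,182,300,198)),("top",t,(238,178,254,194))):
    x0,y0,x1,y1=b;g=im[y0:y1,x0:x1].min(2);_,m=cv2.threshold(g,120,255,0)
    for k in range(*[1]): pass
    N,l,st,ce=cv2.connectedComponentsWithStats(m);print(n,[(st[i].tolist(),(ce[i]+[x0,y0]).round(1).tolist()) for i in range(1,N)])
g=t[160:200,208:226].min(2);m=(g>150).astype(np.uint8)
cs,_=cv2.findContours(m,0,2);k=max(cs,key=cv2.contourArea);r=cv2.minAreaRect(k);P=cv2.boxPoints(r)+[208,160]
print(r,P)
for p in P: print(plane("top",p,.175))
for p in [(235+90/4,135+80/4),(235+103/4,135+91/4),(235+217/4,135+32/4),(235+197/4,135+18/4)]: print("side drive top",plane("side",p,.175))
E
```

```text
side [([5, 4, 7, 5, 29], [291.0, 187.9]), ([16, 12, 1, 1, 1], [299.0, 194.0])]
top [([5, 3, 7, 7, 41], [246.0, 184.0])]
((10.214008331298828, 18.42412567138672), (31.313901901245117, 8.23393440246582), 86.42366790771484) [[213.12840557 163.05447388]
 [221.34630489 162.54085541]
 [223.29961109 193.79377747]
 [215.08171177 194.30739594]]
[0.6660116  0.27827966 0.175     ]
[0.66896483 0.25300828 0.175     ]
[0.57009517 0.23903368 0.175     ]
[0.56721218 0.26388685 0.175     ]
side drive top [0.56697595 0.25331128 0.175     ]
side drive top [0.56835202 0.23880086 0.175     ]
side drive top [0.6689159  0.24887565 0.175     ]
side drive top [0.66590988 0.26948981 0.175     ]
```

View pics/z2.png

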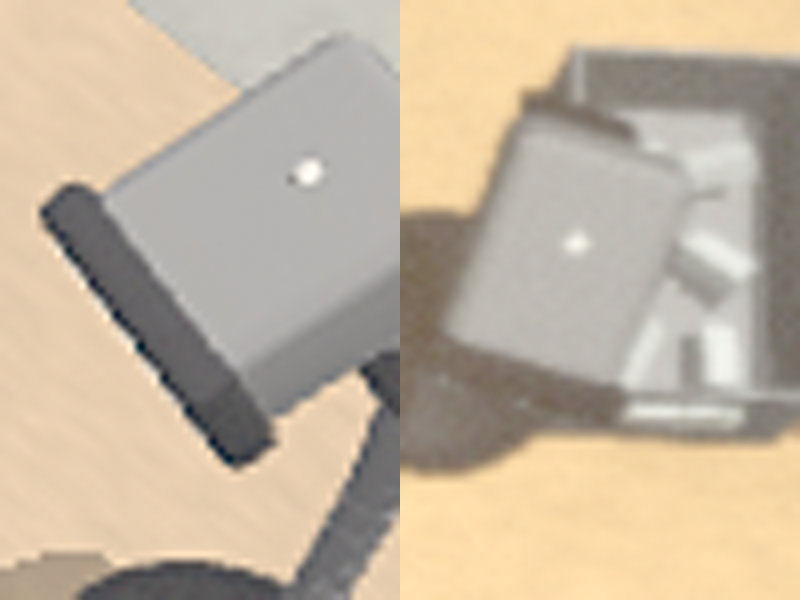

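```bash
cat > m.py <<'E'
from h import *
def S(x,y):return (420+x/8-.4,190+y/8-.4)
def Tp(x,y):return (370+(x-400)/8-.4,102+y/8-.4)
pts={'A':(S(103,200),Tp(445,335)),'B':(S(238,368),Tp(615,387)),'dot':(S(310,172),Tp(577,243)),
'C':((405+235/4,185+40/4),Tp(515,115)),'D':((405+318/4,185+138/4),Tp(690,180))}
X={}
for k,(a,b) in pts.items():
    X[k]=tri(a,b);print(k,X[k].round(4),(proj("side",X[k])-a).round(1),(proj("top",X[k])-b).round(1))
E
python3 - <<'E'
from m import *
v=X['A']-X['B'];print("y",v,np.linalg.norm(v),np.degrees(np.arctan2(v[1],v[0])))
v=(X['A']+X['B'])/2-(X['C']+X['D'])/2;print("look",v/np.linalg.norm(v),np.linalg.norm(v))
v=X['C']-X['D'];print(v,np.linalg.norm(v))
print("foot",plane("top",(370+40/8,102+340/8),.01))
# foot ellipse from z1 crop top: left edge 448, top ~92?, bottom 225
for u in [(448,158),(515,225)]: print(plane("top",(345+(u[0]-400)/4,105+u[1]/4),.01))
# side foot from view b (800x600): left 605, right 675, top 372, bottom 431
for u in [(605,400),(640,431),(640,400)]: print(plane("side",(u[0]*.7,u[1]*.7),.01))
E
```

```text
A [ 0.7224 -0.2019  0.2621] [-0.7  0.2] [ 0.3 -0.4]
B [ 0.7046 -0.262   0.2657] [-0.9  0.2] [ 0.4 -0.5]
dot [ 0.7454 -0.2398  0.2946] [-0.3  0.1] [ 0.1 -0.2]
C [ 0.7902 -0.2166  0.2971] [ 0.4 -0.1] [-0.2  0.2]
D [ 0.774  -0.282   0.2907] [-1.   0.2] [ 0.4 -0.5]
y [ 0.01783059  0.06015521 -0.00353509] 0.06284167267781589 73.48965937427229
look [-0.89263323  0.2252388  -0.39047842] 0.07686353685396462
[0.01621406 0.06540977 0.00639597] 0.06769226358868422
foot [ 0.81692224 -0.26154296  0.01      ]
[ 0.81365931 -0.19740475  0.01      ]
[ 0.75404913 -0.25721235  0.01      ]
[ 0.76392242 -0.22652762  0.01      ]
[ 0.76766588 -0.30419597  0.01      ]
[ 0.81651872 -0.2609197   0.01      ]
```

```bash
python3 - <<'E'
from m import *
W=np.array([.713,-.232,.24])
for yaw in(-14,-16.5):
  a=np.radians(yaw);ux=np.array([np.cos(a),np.sin(a),0]);uy=np.array([-np.sin(a),np.cos(a),0])
  def on(n,uv,off):
    o,d=ray(n,uv);p=o+d*((off-uy@(o-W))/(uy@d));return np.array([ux@(p-W),p[2]])
  q={}
  for k,uv in dict(ft=(205,418),bt=(238,380),bb=(275,440),fb=(238,468)).items(): q[k]=on("side",S(*uv),-.037);print(yaw,k,(q[k]*1e3).round(1))
  for k,uv in dict(ft2=(42,212),bt2=(75,185)).items(): print(yaw,k,(on("side",S(*uv),.037)*1e3).round(1))
E
```

```text
A [ 0.7224 -0.2019  0.2621] [-0.7  0.2] [ 0.3 -0.4]
B [ 0.7046 -0.262   0.2657] [-0.9  0.2] [ 0.4 -0.5]
dot [ 0.7454 -0.2398  0.2946] [-0.3  0.1] [ 0.1 -0.2]
C [ 0.7902 -0.2166  0.2971] [ 0.4 -0.1] [-0.2  0.2]
D [ 0.774  -0.282   0.2907] [-1.   0.2] [ 0.4 -0.5]
-14 ft [ -9.4 256.5]
-14 bt [ -4.3 269.7]
-14 bb [ 19.2 235.4]
-14 fb [ 10.9 227.1]
-14 ft2 [ -9.9 256.4]
-14 bt2 [ -2.1 264.3]
-16.5 ft [ -7.3 255.9]
-16.5 bt [ -2.5 269.4]
-16.5 bb [ 19.7 236.9]
-16.5 fb [ 11.9 228. ]
-16.5 ft2 [-11.  255.7]
-16.5 bt2 [ -3.6 264.1]
```

Measurements agree across both cameras:

| Item | Position or heading |
|---|---|
| Button | (.628, .178) |
| Drive centre | (.618, .256), label heading about -82° |
| Scan window | (.713, -.232, .24), line of sight yaw about -15°, about 35° below level |

Next I rise, move over and turn.

Call:
send_rows(increments=[{"dz":-0.12},{"dz":-0.24,"yaw":0.1},{"dz":-0.36,"yaw":0.2,"dx":-0.1},{"dz":-0.5,"dx":-0.2,"dy":-0.1,"yaw":0.3},{"dz":-0.5,"dx":-0.3,"dy":-0.15,"yaw":0.4},{"dz":-0.5,"dx":-0.4,"dy":-0.2,"yaw":0.5},{"dz":-0.5,"dx":-0.5,"dy":-0.24,"yaw":0.6},{"dz":-0.5,"dx":-0.6,"dy":-0.24,"yaw":0.7},{"dz":-0.5,"dx":-0.7,"dy":-0.24,"yaw":0.8},{"dz":-0.5,"dx":-0.8,"dy":-0.24,"yaw":0.9},{"dz":-0.5,"dx":-0.9,"dy":-0.24,"yaw":1.0},{"dz":-0.5,"dx":-0.98,"dy":-0.24,"yaw":1.0},{"dz":-0.5,"dx":-0.98,"dy":-0.24,"yaw":1.0},{"dz":-0.5,"dx":-0.98,"dy":-0.24,"yaw":1.0}])

```text
invalid input
```

Call:
send_rows(increments=[{"claw":-1,"dx":0,"dy":0,"dz":-0.12,"yaw":0},{"claw":-1,"dx":0,"dy":0,"dz":-0.24,"yaw":0.1},{"claw":-1,"dx":-0.1,"dy":0,"dz":-0.36,"yaw":0.2},{"claw":-1,"dx":-0.2,"dy":-0.1,"dz":-0.5,"yaw":0.3},{"claw":-1,"dx":-0.4,"dy":-0.2,"dz":-0.5,"yaw":0.5},{"claw":-1,"dx":-0.6,"dy":-0.24,"dz":-0.5,"yaw":0.7},{"claw":-1,"dx":-0.8,"dy":-0.24,"dz":-0.5,"yaw":0.8},{"claw":-1,"dx":-0.98,"dy":-0.24,"dz":-0.5,"yaw":1},{"claw":-1,"dx":-0.98,"dy":-0.24,"dz":-0.5,"yaw":1},{"claw":-1,"dx":-0.98,"dy":-0.24,"dz":-0.5,"yaw":1},{"claw":-1,"dx":-0.98,"dy":-0.24,"dz":-0.5,"yaw":1},{"claw":-1,"dx":-0.98,"dy":-0.24,"dz":-0.5,"yaw":1}])

```text
time: 1.6
tool_pos: [0.6351, 0.3069, 0.4775]
tool_rot: [-0.0, 0.799, 0.602, -0.002]
contact_force: [-0.0, 0.7, 0.2]
gripper_width: 0.999
grasp_force: 0.0
```

Testing, in free space above everything, what the arm does with a pose beyond its reach. The label has to be tilted by about 35°.

Call:
send_rows(increments=[{"claw":1,"dx":0,"dy":0.2,"dz":0,"yaw":0},{"claw":1,"dx":0,"dy":0.4,"dz":0,"yaw":0},{"claw":1,"dx":0,"dy":0.6,"dz":0,"yaw":0},{"claw":1,"dx":0,"dy":0.8,"dz":0,"yaw":0},{"claw":1,"dx":0,"dy":0.9,"dz":0,"yaw":0},{"claw":1,"dx":0,"dy":0.9,"dz":0,"yaw":0},{"claw":1,"dx":0,"dy":0.9,"dz":0,"yaw":0},{"claw":1,"dx":0,"dy":0.9,"dz":0,"yaw":0}])

```text
time: 2.6
tool_pos: [0.9241, 0.1765, 0.4293]
tool_rot: [0.01, 0.797, 0.604, 0.02]
contact_force: [-0.1, 0.4, -0.0]
gripper_width: 0.001
grasp_force: 0.0
```

```bash
python3 -c "
from h import *
s=manip.state();print(s['joint_pos'],s['tool_pos'],s['tool_rot'])"
```

```text
[0.10870915 0.97579268 0.05497497 0.00387506 2.06643076 0.38454924] [0.92414773 0.17645995 0.42928441] [0.00994291 0.796831   0.60379209 0.01991487]
```

Call:
send_rows(increments=[{"claw":1,"dx":0,"dy":-0.15,"dz":0,"yaw":0},{"claw":1,"dx":0,"dy":-0.3,"dz":0,"yaw":0},{"claw":1,"dx":0,"dy":-0.4,"dz":0,"yaw":0},{"claw":1,"dx":0,"dy":-0.4,"dz":0,"yaw":0},{"claw":1,"dx":0,"dy":-0.4,"dz":0,"yaw":0}])

```text
time: 3.22
tool_pos: [0.7277, 0.2333, 0.4229]
tool_rot: [0.009, 0.796, 0.605, 0.02]
contact_force: [0.9, 0.5, 0.2]
gripper_width: -0.004
grasp_force: 0.0
```

```bash
python3 -c "
from h import *
s=manip.state();print(s['joint_pos'],s['tool_pos'],s['tool_rot'])"
```

```text
[ 2.13059524e-01  3.19211450e-01  9.99804538e-01 -1.73304384e-04
  1.77861096e+00  4.83047296e-01] [0.72773003 0.23330743 0.42289061] [0.00938621 0.79565873 0.60534619 0.01987648]
```

The tilt gained by over-reaching stays in the commanded pose, so the label can be tilted that way later. Now I go to the button.

```bash
cat >> h.py <<'E'
from scipy.spatial.transform import Rotation as Ro
def rot():
    q=manip.state()["tool_rot"];return Ro.from_quat([q[1],q[2],q[3],q[0]]).as_matrix()
def go(p,yaz=None):
    s=manip.state();R=rot();d=R.T@(np.array(p)-s["tool_pos"])/.5
    az=np.degrees(np.arctan2(R[1,1],R[0,1]));yw=0
    if yaz is not None: yw=((az-yaz+180)%360-180)*np.pi/180/1.5
    print("d",d.round(4),"yaw",round(yw,3),"| pos",s["tool_pos"].round(4),"z",R[:,2].round(3),"yaz",az.round(1),"F",s["contact_force"].round(1),"j",s["joint_pos"].round(2),s["gripper_width"],s["time"])
E
python3 -c "
from h import *
go((.628,.178,.42),-82.2);go((.628,.178,.10),-82.2)"
```

```text
d [-0.1598 -0.1628 -0.0038] yaw 0.776 | pos [0.7277 0.2333 0.4229] z [ 0.043  0.009 -0.999] yaz -15.5 F [0.9 0.5 0.2] j [ 0.21  0.32  1.   -0.    1.78  0.48] -0.003662491126805885 3.225
d [-0.1728 -0.1877  0.6356] yaw 0.776 | pos [0.7277 0.2333 0.4229] z [ 0.043  0.009 -0.999] yaz -15.5 F [0.9 0.5 0.2] j [ 0.21  0.32  1.   -0.    1.78  0.48] -0.003662491126805885 3.225
```

Call:
send_rows(increments=[{"claw":1,"dx":-0.08,"dy":-0.08,"dz":0,"yaw":0.12},{"claw":1,"dx":-0.16,"dy":-0.163,"dz":0,"yaw":0.24},{"claw":1,"dx":-0.16,"dy":-0.163,"dz":0.1,"yaw":0.36},{"claw":1,"dx":-0.165,"dy":-0.17,"dz":0.2,"yaw":0.48},{"claw":1,"dx":-0.167,"dy":-0.175,"dz":0.3,"yaw":0.6},{"claw":1,"dx":-0.17,"dy":-0.18,"dz":0.4,"yaw":0.72},{"claw":1,"dx":-0.17,"dy":-0.184,"dz":0.5,"yaw":0.776},{"claw":1,"dx":-0.173,"dy":-0.188,"dz":0.58,"yaw":0.776},{"claw":1,"dx":-0.173,"dy":-0.188,"dz":0.61,"yaw":0.776},{"claw":1,"dx":-0.173,"dy":-0.188,"dz":0.61,"yaw":0.776}])

```text
time: 4.47
tool_pos: [0.6314, 0.1757, 0.1104]
tool_rot: [-0.003, 0.998, 0.066, 0.021]
contact_force: [-0.1, 0.2, 1.1]
gripper_width: -0.001
grasp_force: 0.0
```

```bash
python3 - <<'E'
from h import *
go((.628,.178,.074),-82.2)
s=save("side","pics/side1.png");t=save("top","pics/top1.png")
def c(im,x,y,w=100,h=150):return cv2.resize(im[y:y+h,x:x+w],(400,600),interpolation=cv2.INTER_CUBIC)
cv2.imwrite("pics/z3.png",np.hstack([c(s,240,90),c(t,195,110)]))
E
```

```text
d [-0.0091 -0.0052  0.0725] yaw -0.002 | pos [0.6314 0.1757 0.1104] z [ 0.041  0.008 -0.999] yaz -82.4 F [-0.1  0.2  1.1] j [0.16 0.2  1.67 0.   1.24 1.6 ] -0.0012650720972012886 4.475
```

View pics/z3.png

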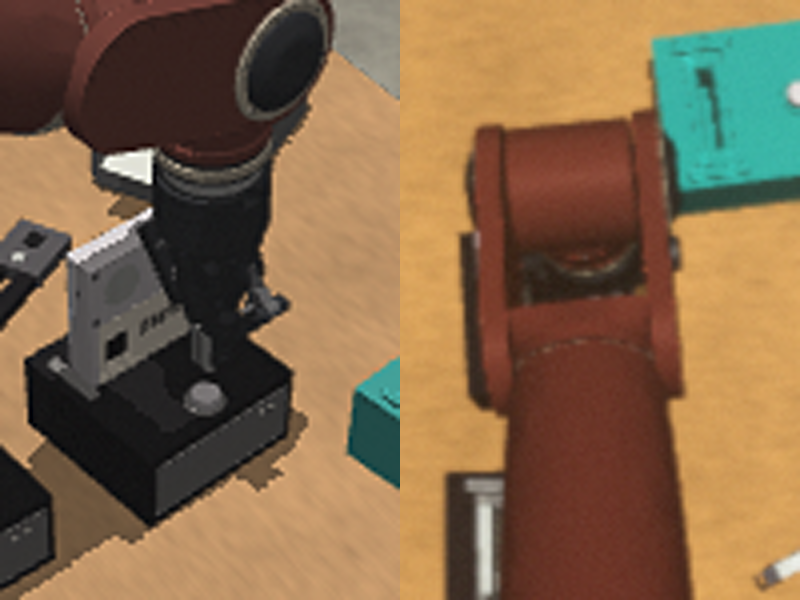

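The fingertips are just above the button: tip at crop (200,355), button at (205,395), with clear space to the drive. Pressing down now.

Call:
send_rows(increments=[{"claw":1,"dx":-0.009,"dy":-0.005,"dz":0.03,"yaw":0},{"claw":1,"dx":-0.009,"dy":-0.005,"dz":0.06,"yaw":0},{"claw":1,"dx":-0.009,"dy":-0.005,"dz":0.07,"yaw":0},{"claw":1,"dx":-0.009,"dy":-0.005,"dz":0.076,"yaw":0},{"claw":1,"dx":-0.009,"dy":-0.005,"dz":0.078,"yaw":0},{"claw":1,"dx":-0.009,"dy":-0.005,"dz":0.078,"yaw":0}])

```text
time: 5.32
tool_pos: [0.6263, 0.1778, 0.0719]
tool_rot: [-0.002, 0.998, 0.066, 0.019]
contact_force: [-7.7, -0.9, 12.9]
gripper_width: 0.0
grasp_force: 6.1
```

The button is fully down: the tip is at 71.9 mm and the force is 12.9 N. Now I go up, open, and move over the drive.

```bash
python3 -c "
from h import *
go((.627,.178,.22),-82.2);go((.6178,.2557,.23),-82.2);go((.6178,.2557,.134),-82.2)"
```

```text
d [ 0.0125 -0.0008 -0.2959] yaw -0.002 | pos [0.6263 0.1778 0.0719] z [ 0.037  0.007 -0.999] yaz -82.4 F [-7.7 -0.9 12.9] j [0.16 0.23 1.69 0.   1.18 1.6 ] 0.00018283695594039934 5.325
d [ 0.0156 -0.1574 -0.3154] yaw -0.002 | pos [0.6263 0.1778 0.0719] z [ 0.037  0.007 -0.999] yaz -82.4 F [-7.7 -0.9 12.9] j [0.16 0.23 1.69 0.   1.18 1.6 ] 0.00018283695594039934 5.325
d [ 0.0084 -0.1569 -0.1235] yaw -0.002 | pos [0.6263 0.1778 0.0719] z [ 0.037  0.007 -0.999] yaz -82.4 F [-7.7 -0.9 12.9] j [0.16 0.23 1.69 0.   1.18 1.6 ] 0.00018283695594039934 5.325
```

Call:
send_rows(increments=[{"claw":1,"dx":0.005,"dy":0,"dz":-0.1,"yaw":0},{"claw":1,"dx":0.01,"dy":0,"dz":-0.2,"yaw":0},{"claw":-1,"dx":0.015,"dy":0,"dz":-0.32,"yaw":0},{"claw":-1,"dx":0.015,"dy":-0.05,"dz":-0.34,"yaw":0},{"claw":-1,"dx":0.016,"dy":-0.157,"dz":-0.34,"yaw":0},{"claw":-1,"dx":0.016,"dy":-0.157,"dz":-0.34,"yaw":0},{"claw":-1,"dx":0.016,"dy":-0.157,"dz":-0.34,"yaw":0}])

```text
time: 6.2
tool_pos: [0.6176, 0.2552, 0.2398]
tool_rot: [-0.002, 0.998, 0.067, 0.02]
contact_force: [0.1, -0.1, 0.1]
gripper_width: 0.995
grasp_force: 0.0
```

```bash
python3 - <<'E'
from h import *
go((.6178,.2557,.134),-82.2)
s=save("side","pics/side2.png");t=save("top","pics/top2.png")
def c(im,x,y,w=100,h=150):return cv2.resize(im[y:y+h,x:x+w],(400,600),interpolation=cv2.INTER_CUBIC)
cv2.imwrite("pics/z4.png",np.hstack([c(s,220,70),c(t,180,110)]))
E
```

```text
d [-0.0077 -0.0006  0.2114] yaw -0.002 | pos [0.6176 0.2552 0.2398] z [ 0.039  0.007 -0.999] yaz -82.4 F [ 0.1 -0.1  0.1] j [ 0.28  0.12  1.52 -0.    1.46  1.72] 0.9951732024755612 6.2
```

View pics/z4.png

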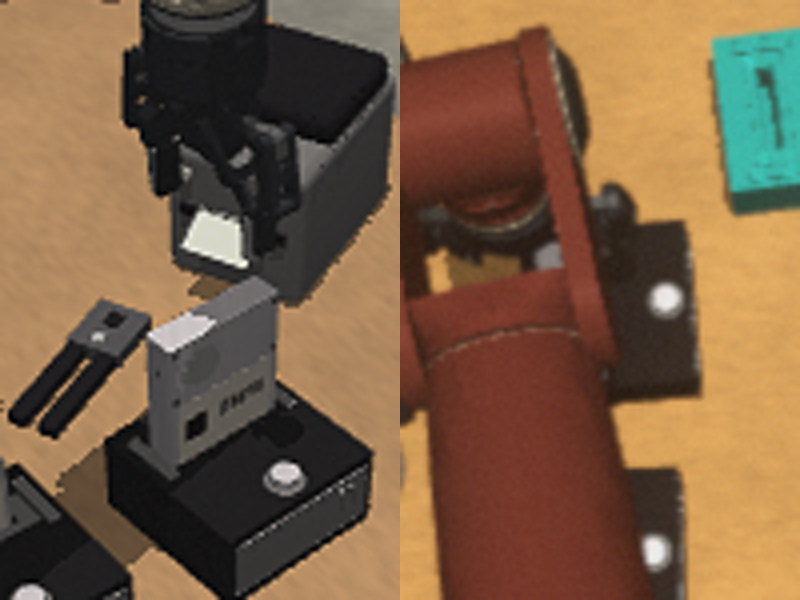

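The fingers straddle the drive: tips at crop (165,190) and (265,250), drive top centred at (212,315). Descending and gripping.

Call:
send_rows(increments=[{"claw":-1,"dx":-0.003,"dy":0,"dz":0.08,"yaw":0},{"claw":-1,"dx":-0.006,"dy":0,"dz":0.15,"yaw":0},{"claw":-1,"dx":-0.008,"dy":0,"dz":0.211,"yaw":0},{"claw":-1,"dx":-0.008,"dy":0,"dz":0.211,"yaw":0},{"claw":1,"dx":-0.008,"dy":0,"dz":0.211,"yaw":0},{"claw":1,"dx":-0.008,"dy":0,"dz":0.211,"yaw":0},{"claw":1,"dx":-0.008,"dy":0,"dz":0.211,"yaw":0},{"claw":1,"dx":-0.008,"dy":0,"dz":0.211,"yaw":0}])

```text
time: 7.3
tool_pos: [0.6188, 0.2562, 0.1365]
tool_rot: [-0.003, 0.998, 0.066, 0.021]
contact_force: [1.2, 1.3, 3.3]
gripper_width: 0.297
grasp_force: 60.7
```

```bash
python3 -c "
from h import *
go((.6178,.2557,.334),-82.2)"
```

```text
d [ 0.0148 -0.0006 -0.3947] yaw -0.002 | pos [0.6188 0.2562 0.1365] z [ 0.042  0.009 -0.999] yaz -82.4 F [1.2 1.3 3.3] j [ 0.28  0.2   1.61 -0.    1.28  1.72] 0.29697066873187544 7.3
```

Firm grip (60 N) with negligible side force. Now straight up.

Call:
send_rows(increments=[{"claw":1,"dx":0.001,"dy":0,"dz":-0.03,"yaw":0},{"claw":1,"dx":0.003,"dy":0,"dz":-0.07,"yaw":0},{"claw":1,"dx":0.005,"dy":0,"dz":-0.12,"yaw":0},{"claw":1,"dx":0.008,"dy":0,"dz":-0.2,"yaw":0},{"claw":1,"dx":0.012,"dy":0,"dz":-0.3,"yaw":0},{"claw":1,"dx":0.016,"dy":0,"dz":-0.42,"yaw":0},{"claw":1,"dx":0.022,"dy":0,"dz":-0.54,"yaw":0},{"claw":1,"dx":0.027,"dy":0,"dz":-0.66,"yaw":0},{"claw":1,"dx":0.033,"dy":0,"dz":-0.78,"yaw":0},{"claw":1,"dx":0.037,"dy":0,"dz":-0.86,"yaw":0},{"claw":1,"dx":0.037,"dy":0,"dz":-0.86,"yaw":0}])

```text
time: 8.68
tool_pos: [0.6184, 0.2545, 0.571]
tool_rot: [-0.003, 0.998, 0.066, 0.023]
contact_force: [-0.2, -0.0, -5.7]
gripper_width: 0.302
grasp_force: 60.2
```

```bash
python3 - <<'E'
from h import *
go((.6,-.17,.56),-15)
print(manip.state()["grasp_force"])
E
```

```text
d [-0.1497  0.8368  0.0124] yaw -0.784 | pos [0.6184 0.2545 0.571 ] z [ 0.046  0.009 -0.999] yaz -82.4 F [-0.2 -0.  -5.7] j [ 0.28  0.15  0.95 -0.    1.99  1.72] 0.301819476821178 8.675
60.236138105392456
```

Call:
send_rows(increments=[{"claw":1,"dx":-0.02,"dy":0.1,"dz":0,"yaw":-0.1},{"claw":1,"dx":-0.04,"dy":0.22,"dz":0,"yaw":-0.22},{"claw":1,"dx":-0.06,"dy":0.34,"dz":0,"yaw":-0.34},{"claw":1,"dx":-0.08,"dy":0.46,"dz":0,"yaw":-0.46},{"claw":1,"dx":-0.1,"dy":0.58,"dz":0,"yaw":-0.58},{"claw":1,"dx":-0.12,"dy":0.7,"dz":0.01,"yaw":-0.7},{"claw":1,"dx":-0.15,"dy":0.8,"dz":0.01,"yaw":-0.784},{"claw":1,"dx":-0.15,"dy":0.837,"dz":0.01,"yaw":-0.784},{"claw":1,"dx":-0.15,"dy":0.837,"dz":0.01,"yaw":-0.784},{"claw":1,"dx":-0.15,"dy":0.837,"dz":0.01,"yaw":-0.784}])

```text
time: 9.93
tool_pos: [0.6007, -0.1687, 0.5551]
tool_rot: [0.008, 0.793, 0.609, 0.018]
contact_force: [0.2, -0.2, -5.5]
gripper_width: 0.294
grasp_force: 61.2
```

```bash
python3 - <<'E'
from h import *
go((1.1,-.295,.57),-15)
E
```

```text
d [0.0138 1.0304 0.0052] yaw 0.0 | pos [ 0.6007 -0.1687  0.5551] z [ 0.037  0.009 -0.999] yaz -15.0 F [ 0.2 -0.2 -5.5] j [-0.4   0.04  1.1   0.03  1.98 -0.13] 0.2944422866164498 9.925
```

Call:
send_rows(increments=[{"claw":1,"dx":0.08,"dy":0.05,"dz":-0.05,"yaw":0},{"claw":1,"dx":0.136,"dy":0.15,"dz":-0.1,"yaw":0},{"claw":1,"dx":0.133,"dy":0.27,"dz":-0.1,"yaw":0},{"claw":1,"dx":0.13,"dy":0.39,"dz":-0.1,"yaw":0},{"claw":1,"dx":0.126,"dy":0.5,"dz":-0.1,"yaw":0},{"claw":1,"dx":0.122,"dy":0.62,"dz":-0.1,"yaw":0},{"claw":1,"dx":0.12,"dy":0.74,"dz":-0.1,"yaw":0},{"claw":1,"dx":0.115,"dy":0.86,"dz":-0.1,"yaw":0},{"claw":1,"dx":0.11,"dy":0.96,"dz":-0.1,"yaw":0},{"claw":1,"dx":0.11,"dy":1.0,"dz":-0.1,"yaw":0}])

```text
time: 11.18
tool_pos: [0.8748, -0.1915, 0.5254]
tool_rot: [0.025, 0.793, 0.608, 0.031]
contact_force: [0.3, 0.4, -5.5]
gripper_width: 0.295
grasp_force: 65.1
```

```bash
python3 - <<'E'
from h import *
go((1.074,-.249,.6),-15)
E
```

```text
d [-0.005   0.425  -0.1166] yaw -0.001 | pos [ 0.8748 -0.1915  0.5254] z [ 0.08  -0.002 -0.997] yaz -15.1 F [ 0.3  0.4 -5.5] j [-0.31  0.87  0.06  0.03  2.14 -0.03] 0.29465607802769683 11.175
```

Call:
send_rows(increments=[{"claw":1,"dx":0,"dy":0.8,"dz":0,"yaw":0},{"claw":1,"dx":0,"dy":1.0,"dz":0,"yaw":0},{"claw":1,"dx":0,"dy":1.0,"dz":0,"yaw":0},{"claw":1,"dx":0,"dy":1.0,"dz":0,"yaw":0},{"claw":1,"dx":0,"dy":1.0,"dz":0,"yaw":0},{"claw":1,"dx":0,"dy":1.0,"dz":0,"yaw":0},{"claw":1,"dx":0,"dy":1.0,"dz":0,"yaw":0},{"claw":1,"dx":0,"dy":1.0,"dz":0,"yaw":0}])

```text
time: 12.18
tool_pos: [0.9465, -0.2196, 0.4112]
tool_rot: [0.041, 0.792, 0.607, 0.045]
contact_force: [0.3, -0.8, -5.7]
gripper_width: 0.299
grasp_force: 65.0
```

```bash
python3 - <<'E'
from h import *
go((1.074,-.249,.6),-15)
E
```

```text
d [ 0.017   0.3046 -0.3434] yaw -0.001 | pos [ 0.9465 -0.2196  0.4112] z [ 0.12  -0.011 -0.993] yaz -15.1 F [ 0.3 -0.8 -5.7] j [-0.31  1.    0.06  0.03  1.97 -0.04] 0.2988064948429357 12.175
```

Call:
send_rows(increments=[{"claw":1,"dx":0,"dy":1.0,"dz":-0.1,"yaw":0},{"claw":1,"dx":0,"dy":1.0,"dz":-0.1,"yaw":0},{"claw":1,"dx":0,"dy":1.0,"dz":-0.1,"yaw":0}])

```text
time: 12.55
tool_pos: [0.9699, -0.2303, 0.3834]
tool_rot: [0.057, 0.791, 0.606, 0.058]
contact_force: [0.1, -1.3, -5.4]
gripper_width: 0.299
grasp_force: 65.0
```

```bash
python3 - <<'E'
from h import *
go((1.074,-.249,.6),-15)
E
```

```text
d [ 0.0273  0.2777 -0.3932] yaw -0.002 | pos [ 0.9699 -0.2303  0.3834] z [ 0.161 -0.02  -0.987] yaz -15.2 F [ 0.1 -1.3 -5.4] j [-0.32  1.03  0.06  0.03  1.9  -0.04] 0.29943173216078994 12.55
```

Call:
send_rows(increments=[{"claw":1,"dx":0,"dy":1.0,"dz":-0.5,"yaw":0},{"claw":1,"dx":0,"dy":1.0,"dz":-0.5,"yaw":0}])

```text
time: 12.8
tool_pos: [0.9699, -0.2339, 0.4111]
tool_rot: [0.075, 0.79, 0.605, 0.072]
contact_force: [-0.6, -0.6, -5.4]
gripper_width: 0.299
grasp_force: 65.1
```

```bash
python3 - <<'E'
from h import *
go((1.074,-.249,.6),-15)
E
```

```text
d [ 0.0334  0.2819 -0.3262] yaw -0.003 | pos [ 0.9699 -0.2339  0.4111] z [ 0.204 -0.031 -0.978] yaz -15.2 F [-0.6 -0.6 -5.4] j [-0.32  1.    0.05  0.04  1.88 -0.04] 0.29876873986344127 12.8
```

Call:
send_rows(increments=[{"claw":1,"dx":0,"dy":1.0,"dz":-0.4,"yaw":0},{"claw":1,"dx":0,"dy":1.0,"dz":-0.4,"yaw":0}])

```text
time: 13.05
tool_pos: [0.973, -0.238, 0.4305]
tool_rot: [0.092, 0.788, 0.603, 0.086]
contact_force: [0.6, 0.3, -5.9]
gripper_width: 0.295
grasp_force: 65.1
```

Call:
send_rows(increments=[{"claw":1,"dx":0,"dy":1.0,"dz":-0.4,"yaw":0},{"claw":1,"dx":0,"dy":1.0,"dz":-0.4,"yaw":0}])

```text
time: 13.3
tool_pos: [0.9749, -0.2414, 0.4506]
tool_rot: [0.108, 0.786, 0.601, 0.099]
contact_force: [-0.3, -0.5, -5.8]
gripper_width: 0.299
grasp_force: 65.1
```

Call:
send_rows(increments=[{"claw":1,"dx":0,"dy":1.0,"dz":-0.4,"yaw":0},{"claw":1,"dx":0,"dy":1.0,"dz":-0.4,"yaw":0}])

```text
time: 13.55
tool_pos: [0.975, -0.2443, 0.4743]
tool_rot: [0.125, 0.783, 0.599, 0.112]
contact_force: [-0.6, -0.5, -5.8]
gripper_width: 0.301
grasp_force: 65.1
```

```bash
python3 - <<'E'
from h import *
go((1.074,-.249,.6),-15)
E
```

```text
d [ 0.0485  0.2655 -0.1723] yaw -0.005 | pos [ 0.975  -0.2443  0.4743] z [ 0.325 -0.061 -0.944] yaz -15.4 F [-0.6 -0.5 -5.8] j [-0.33  0.94  0.06  0.05  1.81 -0.05] 0.30145618031065224 13.55
```

Call:
send_rows(increments=[{"claw":1,"dx":0,"dy":1.0,"dz":-0.2,"yaw":0},{"claw":1,"dx":0,"dy":1.0,"dz":-0.2,"yaw":0}])

```text
time: 13.8
tool_pos: [0.9837, -0.2489, 0.4818]
tool_rot: [0.141, 0.78, 0.596, 0.126]
contact_force: [-0.5, -0.1, -6.1]
gripper_width: 0.299
grasp_force: 65.1
```

Call:
send_rows(increments=[{"claw":1,"dx":0,"dy":1.0,"dz":-0.2,"yaw":0},{"claw":1,"dx":0,"dy":1.0,"dz":-0.2,"yaw":0}])

```text
time: 14.05
tool_pos: [0.99, -0.2528, 0.4938]
tool_rot: [0.158, 0.777, 0.594, 0.139]
contact_force: [-0.7, -0.5, -6.3]
gripper_width: 0.296
grasp_force: 65.1
```

Call:
send_rows(increments=[{"claw":1,"dx":0,"dy":1.0,"dz":-0.2,"yaw":0},{"claw":1,"dx":0,"dy":1.0,"dz":-0.2,"yaw":0}])

```text
time: 14.3
tool_pos: [0.9941, -0.256, 0.5112]
tool_rot: [0.176, 0.773, 0.59, 0.153]
contact_force: [-0.1, 0.1, -5.7]
gripper_width: 0.3
grasp_force: 65.1
```

Call:
send_rows(increments=[{"claw":1,"dx":0,"dy":1.0,"dz":-0.2,"yaw":0},{"claw":1,"dx":0,"dy":1.0,"dz":-0.2,"yaw":0}])

```text
time: 14.55
tool_pos: [0.9964, -0.2586, 0.5307]
tool_rot: [0.193, 0.769, 0.587, 0.166]
contact_force: [0.3, -0.1, -6.2]
gripper_width: 0.293
grasp_force: 65.1
```

Call:
send_rows(increments=[{"claw":1,"dx":0,"dy":1.0,"dz":-0.2,"yaw":0},{"claw":1,"dx":0,"dy":1.0,"dz":-0.2,"yaw":0}])

```text
time: 14.8
tool_pos: [0.9968, -0.2607, 0.5528]
tool_rot: [0.209, 0.764, 0.583, 0.179]
contact_force: [-0.3, -0.1, -5.6]
gripper_width: 0.298
grasp_force: 65.1
```

```bash
python3 - <<'E'
from h import *
go((1.074,-.249,.6),-15)
R=rot();print("y",R[:,1],np.degrees(np.arcsin(R[2,1])))
E
```

```text
d [ 0.0649  0.1706 -0.0028] yaw -0.01 | pos [ 0.9968 -0.2607  0.5528] z [ 0.518 -0.111 -0.848] yaz -15.9 F [-0.3 -0.1 -5.6] j [-0.35  0.89  0.06  0.07  1.65 -0.05] 0.29835409972921323 14.8
y [ 0.81639252 -0.23219631  0.52876093] 31.921774063259683
```

Call:
send_rows(increments=[{"claw":1,"dx":0,"dy":1.0,"dz":-0.2,"yaw":0},{"claw":1,"dx":0,"dy":1.0,"dz":-0.2,"yaw":0}])

```text
time: 15.05
tool_pos: [0.9952, -0.2622, 0.5773]
tool_rot: [0.226, 0.759, 0.579, 0.192]
contact_force: [-0.4, 1.0, -7.3]
gripper_width: 0.298
grasp_force: 65.1
```

```bash
cat >> h.py <<'E'
def label():
    R0=Ro.from_quat([.998,.066,.021,-.003]).as_matrix();p0=np.array([.6188,.2562,.1365])
    a=np.radians(97.8);dx=np.array([np.cos(a),np.sin(a),0])
    L0=np.array([.6178,.2562,.028])-.013*dx+[0,0,.054]
    s=manip.state();R=rot()
    return s["tool_pos"]+R@(R0.T@(L0-p0)),R@R0.T@(-dx),s["tool_pos"]
E
python3 - <<'E'
from h import *
L,n,p=label();print("L",L,"n",n,"pitch",np.degrees(np.arcsin(n[2])),"az",np.degrees(np.arctan2(n[1],n[0])))
W=np.array([.713,-.232,.24]);
T=p+(W-.1*n-L);print("target TCP",T)
go((.55,-.15,.55));go(T)
E
```

```text
L [ 1.03480122 -0.27486379  0.53972581] n [ 0.79223583 -0.22278835  0.56809131] pitch 34.61723416877873 az -15.706762690108668
target TCP [ 0.59418603 -0.1970528   0.22072533]
d [-0.0124 -0.7878 -0.4748] yaw 0 | pos [ 0.9952 -0.2622  0.5773] z [ 0.553 -0.121 -0.824] yaz -16.0 F [-0.4  1.  -7.3] j [-0.35  0.86  0.06  0.08  1.62 -0.06] 0.2984319923649331 15.05
d [-0.1003 -1.0687  0.1283] yaw 0 | pos [ 0.9952 -0.2622  0.5773] z [ 0.553 -0.121 -0.824] yaz -16.0 F [-0.4  1.  -7.3] j [-0.35  0.86  0.06  0.08  1.62 -0.06] 0.2984319923649331 15.05
```

Label tilt is now 34.6°. Retreating inward at height, clear of the scanner.

Call:
send_rows(increments=[{"claw":1,"dx":0,"dy":-0.1,"dz":-0.06,"yaw":0},{"claw":1,"dx":0,"dy":-0.22,"dz":-0.13,"yaw":0},{"claw":1,"dx":-0.004,"dy":-0.34,"dz":-0.2,"yaw":0},{"claw":1,"dx":-0.006,"dy":-0.46,"dz":-0.27,"yaw":0},{"claw":1,"dx":-0.008,"dy":-0.58,"dz":-0.35,"yaw":0},{"claw":1,"dx":-0.01,"dy":-0.7,"dz":-0.42,"yaw":0},{"claw":1,"dx":-0.012,"dy":-0.788,"dz":-0.475,"yaw":0},{"claw":1,"dx":-0.012,"dy":-0.788,"dz":-0.475,"yaw":0},{"claw":1,"dx":-0.012,"dy":-0.788,"dz":-0.475,"yaw":0}])

```text
time: 16.18
tool_pos: [0.5464, -0.1484, 0.5521]
tool_rot: [0.228, 0.759, 0.579, 0.192]
contact_force: [0.8, -0.1, -6.1]
gripper_width: 0.296
grasp_force: 65.6
```

```bash
python3 - <<'E'
from h import *
L,n,p=label();print("L",L,"n",n,"pitch",np.degrees(np.arcsin(n[2])),"az",np.degrees(np.arctan2(n[1],n[0])))
W=np.array([.713,-.232,.24]);
T=p+(W-.1*n-L);print("target TCP",T)
go(T+[-.06,.016,.10]);go(T)
s=save("side","pics/side3.png");t=save("top","pics/top3.png")
def c(im,x,y,w=140,h=210):return cv2.resize(im[y:y+h,x:x+w],(400,600),interpolation=cv2.INTER_CUBIC)
print("label px",proj("side",L),proj("top",L),proj("side",W),proj("top",W))
cv2.imwrite("pics/z5.png",np.hstack([c(s,360,100),c(t,290,60)]))
E
```

```text
L [ 0.58608845 -0.16116093  0.51468932] n [ 0.79036763 -0.2217973   0.57107352] pitch 34.825119540237154 az -15.675473295971583
target TCP [ 0.59426117 -0.19704926  0.22027404]
d [-0.0825 -0.2679  0.3757] yaw 0 | pos [ 0.5464 -0.1484  0.5521] z [ 0.556 -0.123 -0.822] yaz -16.0 F [ 0.8 -0.1 -6.1] j [-0.47 -0.47  1.62  0.14  1.41 -0.18] 0.29598931372101084 16.175
d [-0.0884 -0.2795  0.6108] yaw 0 | pos [ 0.5464 -0.1484  0.5521] z [ 0.556 -0.123 -0.822] yaz -16.0 F [ 0.8 -0.1 -6.1] j [-0.47 -0.47  1.62  0.14  1.41 -0.18] 0.29598931372101084 16.175
label px [396.47000998 129.26100666] [385.14829368 159.15783502] [436.52342495 232.5034408 ] [383.96266848 149.3158866 ]
```

View pics/z5.png

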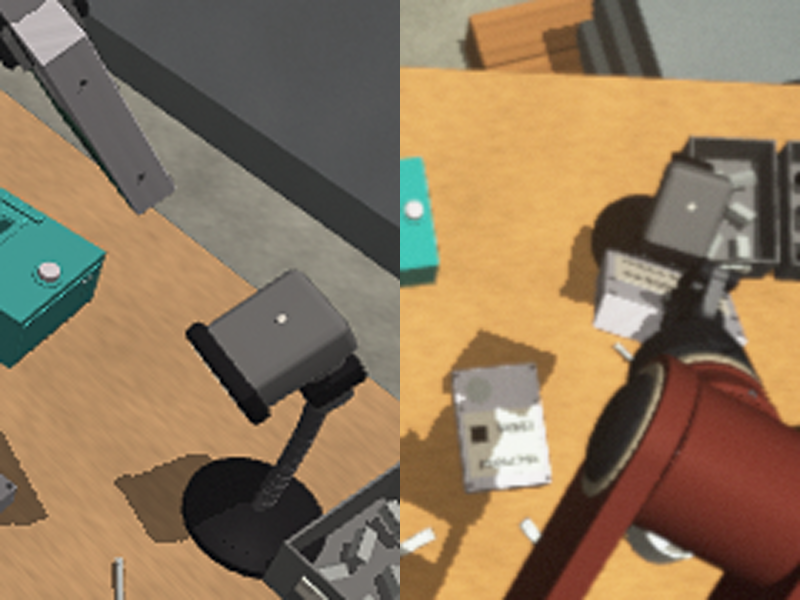

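The drive is held tilted, with its face parallel to the scanner bumper. The scanner head and bystanders are untouched. Now descending to the scan pose.

Call:
send_rows(increments=[{"claw":1,"dx":-0.02,"dy":-0.07,"dz":0.09,"yaw":0},{"claw":1,"dx":-0.04,"dy":-0.14,"dz":0.18,"yaw":0},{"claw":1,"dx":-0.06,"dy":-0.2,"dz":0.27,"yaw":0},{"claw":1,"dx":-0.082,"dy":-0.268,"dz":0.375,"yaw":0},{"claw":1,"dx":-0.084,"dy":-0.272,"dz":0.45,"yaw":0},{"claw":1,"dx":-0.086,"dy":-0.276,"dz":0.53,"yaw":0},{"claw":1,"dx":-0.088,"dy":-0.28,"dz":0.59,"yaw":0},{"claw":1,"dx":-0.088,"dy":-0.28,"dz":0.611,"yaw":0},{"claw":1,"dx":-0.088,"dy":-0.28,"dz":0.611,"yaw":0},{"claw":1,"dx":-0.088,"dy":-0.28,"dz":0.611,"yaw":0}])

```text
time: 17.52
tool_pos: [0.5972, -0.1977, 0.2191]
tool_rot: [0.227, 0.759, 0.579, 0.192]
contact_force: [0.9, 0.6, -5.3]
gripper_width: 0.296
grasp_force: 65.5
```

```bash
python3 - <<'E'
from h import *
L,n,p=label();print("L",L,"n",n,"pitch",np.degrees(np.arcsin(n[2])),"az",np.degrees(np.arctan2(n[1],n[0])))
W=np.array([.713,-.232,.24]);
T=p+(W-.1*n-L);print("target TCP",T);go(T)
s=save("side","pics/side4.png");t=save("top","pics/top4.png")
def c(im,x,y,w=80,h=120):return cv2.resize(im[y:y+h,x:x+w],(400,600),interpolation=cv2.INTER_CUBIC)
print("label px",proj("side",L),proj("top",L),proj("side",W),proj("top",W))
cv2.imwrite("pics/z6.png",np.hstack([c(s,395,165),c(t,345,90)]))
E
```

```text
L [ 0.63683348 -0.21043905  0.18157957] n [ 0.79169643 -0.22219624  0.56907433] pitch 34.6857009789992 az -15.677220558757385
target TCP [ 0.594203   -0.1970776   0.22057635]
d [-0.0002 -0.0033 -0.006 ] yaw 0 | pos [ 0.5972 -0.1977  0.2191] z [ 0.554 -0.122 -0.824] yaz -16.0 F [ 0.9  0.6 -5.3] j [-0.51 -0.28  2.02  0.23  0.83 -0.35] 0.29582864907531964 17.525
label px [397.06260438 258.01477393] [371.84225245 179.35139538] [436.52342495 232.5034408 ] [383.96266848 149.3158866 ]
```

View pics/z6.png

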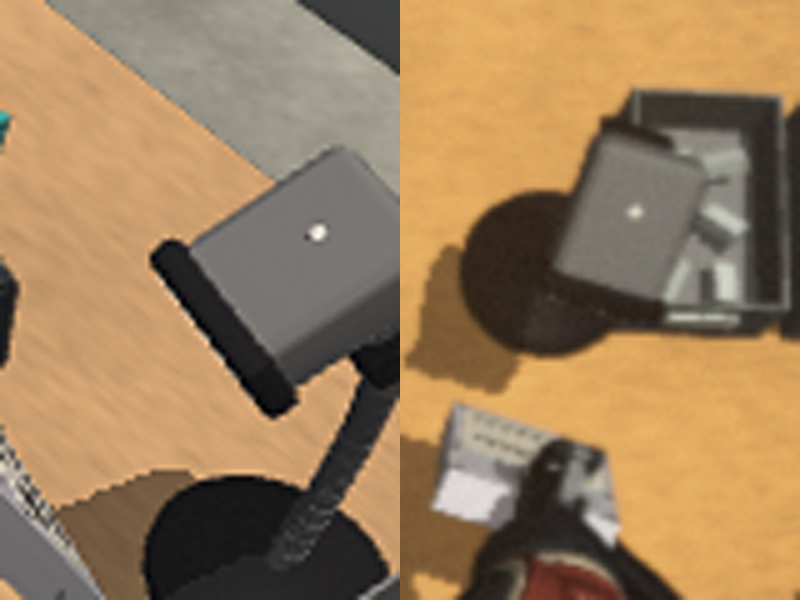

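```bash
python3 - <<'E'
from h import *
for z in (.262,.266):
  a=plane("top",(345+155/5,90+270/5),z);b=plane("top",(345+265/5,90+302/5),z);v=a-b;print("edge az",np.degrees(np.arctan2(v[1],v[0])),np.linalg.norm(v))
  a=plane("top",(345+205/5,90+135/5),z+.03);b=plane("top",(345+305/5,90+165/5),z+.03);v=a-b;print("rear az",np.degrees(np.arctan2(v[1],v[0])),np.linalg.norm(v))
  a=plane("side",(395+190/5,165+250/5),z);b=plane("side",(395+272/5,165+360/5),z);v=a-b;print("side edge az",np.degrees(np.arctan2(v[1],v[0])),np.linalg.norm(v))
R0=Ro.from_quat([.998,.066,.021,-.003]).as_matrix();p0=np.array([.6188,.2562,.1365])
a=np.radians(97.8);dx=np.array([np.cos(a),np.sin(a),0]);dz=np.array([0,0,1.]);dy=np.cross(dz,dx)
s=manip.state();R=rot();M=R@R0.T;print("drive y",M@dy,"z",M@dz)
for y in(-.051,.051):
  P=s["tool_pos"]+M@(np.array([.6178,.2562,.028])-.013*dx+y*dy-p0);q=proj("top",P);print("corner crop",(q-[345,90])*5+[400,0])
E
```

```text
edge az 75.5678068895751 0.06520914771994396
rear az 74.75536507417122 0.05859470328786782
side edge az 73.94894271944814 0.06251054015473106
edge az 75.56780688957525 0.06496358764251808
rear az 74.75536507417122 0.05836763843792219
side edge az 73.94894271944811 0.0621411473190504
drive y [-0.27563059 -0.96122975  0.00807086] z [-0.54548577  0.16331917  0.8220536 ]
corner crop [454.56058296 397.0426401 ]
corner crop [609.54616048 446.86087774]
```

Both views put the head's yaw at -15 ± 1°, against -15.7° for the drive. The predicted drive corners match the picture to about 1.6 px. I'll let it settle, then hand in.

Call:
send_rows(increments=[{"claw":1,"dx":0,"dy":0,"dz":0,"yaw":0},{"claw":1,"dx":0,"dy":0,"dz":0,"yaw":0},{"claw":1,"dx":0,"dy":0,"dz":0,"yaw":0},{"claw":1,"dx":0,"dy":0,"dz":0,"yaw":0}])

```text
time: 18.12
tool_pos: [0.5964, -0.1973, 0.217]
tool_rot: [0.225, 0.76, 0.579, 0.191]
contact_force: [-0.4, 0.3, -5.6]
gripper_width: 0.297
grasp_force: 65.5
```

```bash
python3 - <<'E'
from h import *
L,n,p=label();W=np.array([.713,-.232,.24]);e=W-L;print(e@n,e-(e@n)*n,np.abs(manip.state()["joint_vel"]).max(),manip.state()["grasp_force"])
print(manip.job_done())
E
```

```text
0.10039360626373625 [-0.0025639   0.00034728  0.0037247 ] 0.002817435403575104 65.53854703903198
the job is handed in; nothing more can be done
None
```

The job is handed in at about 18 s: I pressed the dock's button fully down, then drew the drive out, and the arm now holds it still, its label facing the scanner window about 100 mm away, centred to within about 5 mm and square to within about 1° in yaw and an estimated 3° in tilt, by my own measurements.

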